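Hold a spring clip open around a hinge template

ROBOT

A 6-joint arm with a two-finger parallel gripper is mounted at the origin on the work surface. World frame = base frame: x ahead of the robot, y to its left, z up, the work surface at z = 0. Lengths are in m, angles in rad, forces in N, time in s.
With the tool pointing down it reaches from about 0.225 to 0.725 m from the base axis. Payload 3.1 kg.
Tool frame: the origin (TCP) lies midway between the tips of the shut fingers; the grasp point (between the pads) lies 19 mm behind it; z points along the fingers, y is the direction in which the jaws open and shut (so a half turn about z gives the same grasp; the last joint's range is limited). The gripper opens to 85 mm and grips with 20 to 120 N. Pads are 22 mm wide; open, the fingers measure 114 mm over their backs; the gripper's body (76 mm by 85 mm) begins 54 mm behind the grasp point. The pads swing forward as they close: fully open they stand 13 mm farther back than shut.
Start: joints at [1.142, 0.048, 0.099, 1.622, 0, 1.443], TCP at [0.156, 0.501, 0.231] pointing down, gripper open.
Joint ranges: [-2.91, 2.91], [-0.99, 1.94], [-1.21, 1.42], [-2.12, 2.29], [-1.49, 1.47], [-3.14, 3.14]. Speed limits (rad/s): [2.79, 2.79, 3.14, 3.14, 3.14, 3.14].

INTERFACE

Orientations are given as [roll, pitch, yaw] about the fixed x, y, z axes, in that order (R = Rz(yaw) Ry(pitch) Rx(roll)).
In Python, from plant import * gives the robot as it stands.
- The arm moves only by the tool move_arm, never from a script. Its argument "commands" is a list of rows, each an object with "grip": the finger opening in cm, from 0 to 8.54; "xyz": the shift along the tool's x, y, z in cm, a list of three; "rotation": the turn, a rotation vector about the tool's x, y, z in rad, a list of three. A call has 1 to 12 rows; each row is the pose to reach, as a shift and turn from the pose commanded when the call began, along the tool's axes at that moment; what a row does not reach only later rows make up. A row lasts 1/12 s, in which the tool goes at most 41.7 mm and 7.16 degrees, less where a joint would pass 70% of its speed; a pose out of reach is approached as far as the arm can. A call with a gripper value outside its range is refused whole. The fingers move at their own pace and stop on an object; "grip_force" is the grip in N (left out, the last holds). Time passes only in rows, so rows that repeat a pose let the fingers close. It gives the time, the measured TCP pose, the force and the opening at its end, in the units of the state.
- read_state(): the state, without advancing time (a new reading comes with each control period).
- capture(name): name is "scene" or "top" or "wrist"; returns the picture (480x640x3 uint8, red, green, blue); there is no depth.
- camera_info(name): a dict with "intrinsics" (3x3 intrinsics, pixels), "k1" (the pictures are not rectified: a ray, as slopes to the right and down, at radius r is drawn at 1 + k1 r^2 times it, then the intrinsics apply), "xyz" and "attitude" of the camera in the world; the wrist camera has in their place "mount" (4x4, takes a point from camera to tool coordinates, whose origin is the TCP and whose axes are the flange's). Camera axes: x right, y up, looking along -z (the intrinsics and any distortion apply to the point x, -y, -z); pixel columns grow to the right and rows downward; lengths in m; the calibration is good to about 2 mm. A picture is of the moment at which its call begins: read the wrist's pose just before it. camera_info takes no time and is no camera call.
- job_done(): hands the job in, once; it reports no verdict.
The state is a dict: "clock": time; "joint_positions": joint angles; "qvel": joint speeds; "joint_efforts": joint torques, N m; "position": TCP position; "tcp_rot": TCP orientation; "force": force on the tool from outside, world axes, zero at the start; "moment": the same for the moment, N m; "gripper_width": finger opening in m.
Only numpy, scipy, OpenCV 4.12 (cv2) and the standard library are available. Lean on these libraries where they do the work, as an engineer would, in place of code of your own. Each camera call takes 0.05 s, during which the arm holds its last target.

TASK

First press the cocked lid of the hinge tub down until it is fully home and level, so that the white hinge template in it stands upright. Then pick up the spring clip from the bench by squeezing its handles open, and bring its gaping jaws around the template's upright front edge (the one away from the lid's hooked side), level, about half-way up the edge, with the edge well inside the mouth and neither jaw touching it. Finish while holding the clip wide open there, still in the gripper, so that I can slip a hinge leaf in; leave the cup, the loose hinge and the drill guide alone.

Things in the scene. Friction and masses are not known exactly. Their poses are not given: they have to be found in the camera images.
- tub: grey plastic tub fixed to the bench, 110 (x) x 120 (y) x 60 mm high to its rim; origin at the centre of its underside, z up. Its grey lid (116 x 126 x 8 mm plate, with an 8 mm skirt) is hooked at the rim's far edge (tub +x, 55 mm from the origin) and stands cocked up at the front edge (tub -x).
- lid (a joint): angle of the lid about its hooked far edge (rad): 0 = seated level on the rim, 0.09 to 0.15 at the start (front edge 10 to 16 mm up). It is stiff: about 7 N straight down at lid_press moves it, it stops solidly at 0 and stays where it is left.
- lid_press (a point): a clear spot on the lid's top face near its front edge, a good place to press: 85 mm from the hooked edge, 42 mm to the tub's -y side of the template; moves with the lid and has the lid's axes (x towards the hooked edge, z out of the lid). Seated, it lies at [-30, -20, 68] mm in the tub's frame.
- template_edge (a point): middle of the front upright edge of the white hinge template, a stiff card 60 mm long, 48 tall, 3 thick, fixed upright in the lid. Lid axes: x along the card to the hooked edge, y across its thickness, z up the edge, which reaches 24 mm up and down from here. Lid seated: at [-45, 22, 92] mm in the tub's frame, the lid's top 24 mm below it, the lid's front edge 13 mm before it.
- clip_centre (a point): pivot, half-way up, of a loose black plastic spring clip (clothes-peg type with a steel coil, 60 g, 98 mm long), lying on its side on the bench, 24 mm tall. x points to the jaws, y across them, z up along the pivot. Jaws reach 46 mm ahead; wide open their tips are 43 mm ahead of the pivot and 26 mm apart, the gap narrowing to nothing near the pivot.
- clip_grip (a point): point midway between the clip's two handles, 36 mm behind the pivot (clip axes), half-way up: where to squeeze, across y. Handles are 4 mm thick, 24 mm tall and end 53 mm behind the pivot; shut, they splay: 46 mm over their outsides here, 56 mm at the ends. Squeezed, they become parallel, 22 mm over the outsides, at a firm stop; this takes 4 N at first, 8 N fully open.
- clip_left (a joint): how far each leg of the clip has turned (rad): 0 = jaws shut, 0.30 = wide open with the handles parallel at their stop; sprung shut. Both legs turn alike.
- cup: bystander: white ceramic cup, 74 mm across, 85 mm tall; origin at the centre of its underside
- hinge: bystander: open grey butt hinge lying flat, 68 x 70 mm, 10 mm thick at the knuckle; origin at the centre of its underside
- drill_guide: bystander: steel drill guide block 60 x 28 x 30 mm; origin at the centre of its underside
Not all that is in view belongs to the job. Of the things shaped like the part that bears clip_centre, the black one is meant. There is more than one size of the tub; the one meant has the size given above.

How it is judged:
By the outcome, as a careful person would: the job done as asked, in the order asked, and still so for the second after the job is handed in, while the arm keeps its last pose, push and grip.
It also fails if it takes over 56 s, if anything falls off the work surface, if the arm or the gripper's body presses on something with over 40 N, if the wrist force passes 120 N, or if a joint passes its speed limit or range.

## Working session

There is one attempt and no reset: what is moved stays moved. The work goes in short steps, Python scripts to look and compute and a tool call to move; the robot and the scene stay as the last step left them, time stands still between calls to the robot, and variables do not carry over. Pictures are saved under pics/ and viewed, and the job is handed in when it is done.

Besides the shell and the picture viewer there is one more tool, called after "Request:" by a JSON object that holds its "fn" and its "kwargs". move_arm: Moves the arm, as the interface text tells. Its arguments: {"type":"object","properties":{"commands":{"type":"array","items":{"type":"object","properties":{"grip":{"type":"number"},"xyz":{"type":"array","items":{"type":"number"}},"rotation":{"type":"array","items":{"type":"number"}}}}},"grip_force":{"type":"number"}},"required":["commands"]}

```bash
mkdir -p pics; ls; python3 - <<'E'
from plant import *
import cv2
print(read_state())
for n in ["scene","top","wrist"]:
    print(n,camera_info(n))
    im=capture(n); cv2.imwrite(f"pics/{n}0.png",im[:,:,::-1])
E
```

```text
pics
{'clock': 0.0, 'joint_positions': array([1.14218765e+00, 4.87330381e-02, 9.75539421e-02, 1.62200751e+00,
       6.04815196e-06, 1.44297710e+00]), 'qvel': array([-1.65328358e-03, -1.78728048e-03,  1.30191318e-03, -9.62529572e-04,
        8.35810733e-05,  9.60387057e-05]), 'joint_efforts': array([-2.50685807e-04, -3.38781559e+01,  3.20015359e+01,  2.03111710e-02,
       -4.39387611e-05, -6.55055786e-06]), 'position': array([0.15530018, 0.5008458 , 0.23010438]), 'tcp_rot': array([-3.13922264e+00, -3.10691301e-04,  2.84080283e+00]), 'force': array([ 0.119544  ,  0.21392011, -0.31651695]), 'moment': array([0.018529  , 0.00648812, 0.01109518]), 'gripper_width': 0.08578885994729085}
scene {'intrinsics': array([[449.25327001,   0.        , 320.47171871],
       [  0.        , 449.25327001, 242.44407038],
       [  0.        ,   0.        ,   1.        ]]), 'k1': -0.022678888115339215, 'xyz': array([ 1.06012113, -0.4786526 ,  0.85976509]), 'attitude': array([0.73124547, 0.01412977, 0.76599919])}
top {'intrinsics': array([[562.30311506,   0.        , 319.91749783],
       [  0.        , 562.30311506, 242.4259864 ],
       [  0.        ,   0.        ,   1.        ]]), 'k1': 0.0156216316039349, 'xyz': array([0.35681374, 0.01438263, 1.31162978]), 'attitude': array([ 0.18980025, -0.00632925, -1.56625042])}
wrist {'intrinsics': array([[347.1946094 ,   0.        , 320.3959261 ],
       [  0.        , 347.1946094 , 237.49413958],
       [  0.        ,   0.        ,   1.        ]]), 'k1': 0.013161502113738037, 'mount': array([[ 5.71691682e-04,  9.52681550e-01,  3.03969632e-01,
         7.86022692e-02],
       [ 9.99999818e-01, -4.86555843e-04, -3.55821082e-04,
        -1.34704680e-04],
       [-1.91085980e-04,  3.03969780e-01, -9.52681655e-01,
        -1.43166881e-01],
       [ 0.00000000e+00,  0.00000000e+00,  0.00000000e+00,
         1.00000000e+00]])}
```

View pics/scene0.png

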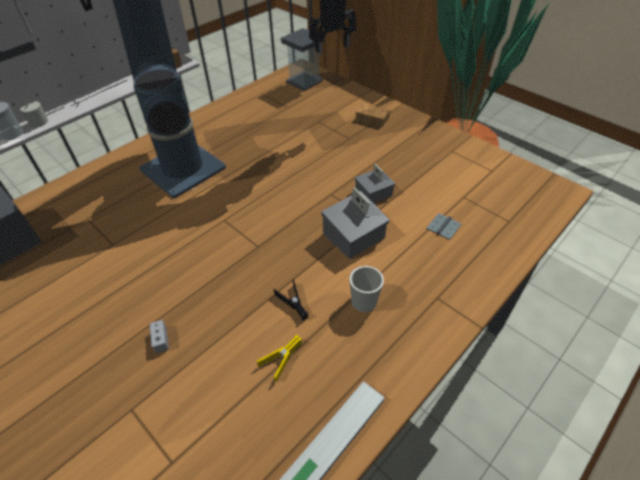

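View pics/top0.png

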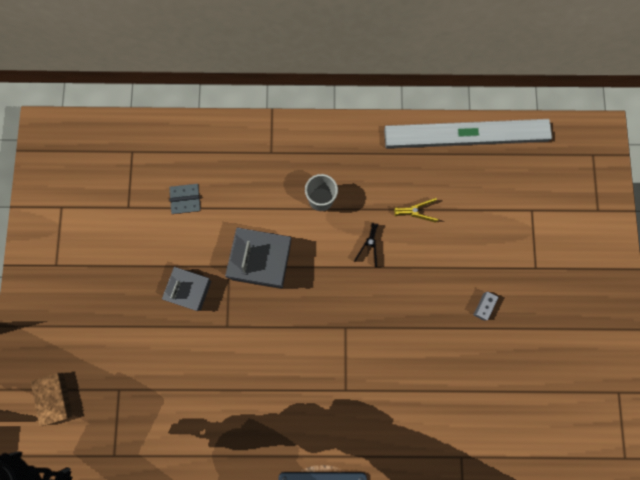

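View pics/wrist0.png

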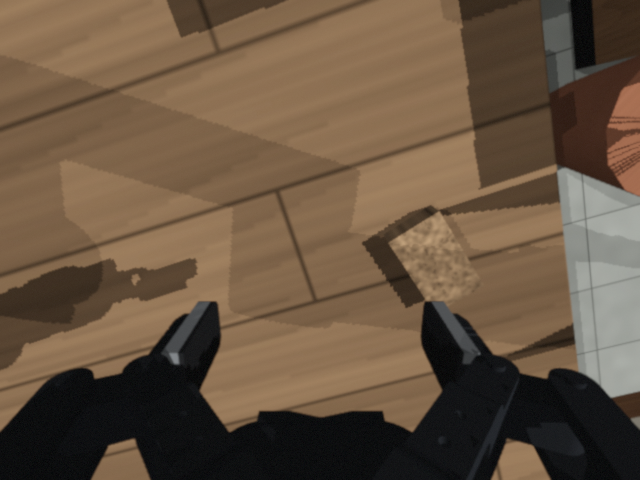

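```bash
cat > h.py <<'E'
from plant import *
import numpy as np, cv2
from scipy.spatial.transform import Rotation as Ro
def cam(n,st=None):
    c=camera_info(n); K=np.array(c["intrinsics"])
    if n=="wrist":
        M=np.array(c["mount"]); R=Ro.from_euler('xyz',st["tcp_rot"]).as_matrix()
        return K,c["k1"],R@M[:3,:3],R@M[:3,3]+st["position"]
    return K,c["k1"],Ro.from_euler('xyz',c["attitude"]).as_matrix(),np.array(c["xyz"])
def ray(C,uv):
    K,k1,R,t=C
    p=np.linalg.inv(K)@[uv[0],uv[1],1.]; d=p[:2]; q=d.copy()
    for _ in range(20): q=d/(1+k1*(q@q))
    return t,R@np.array([q[0],-q[1],-1.])
def onz(C,uv,z):
    t,d=ray(C,uv); return t+d*(z-t[2])/d[2]
def proj(C,P):
    K,k1,R,t=C
    p=R.T@(np.asarray(P)-t); s=np.array([p[0],-p[1]])/-p[2]; s=s*(1+k1*(s@s))
    return (K@[*s,1])[:2]
def tri(obs):
    A=0;b=0
    for C,uv in obs:
        t,d=ray(C,uv); d=d/np.linalg.norm(d); P=np.eye(3)-np.outer(d,d); A=A+P; b=b+P@t
    X=np.linalg.solve(A,b); return X,[np.linalg.norm(proj(C,X)-uv) for C,uv in obs]
E
python3 - <<'E'
import cv2
t=cv2.imread('pics/top0.png'); s=cv2.imread('pics/scene0.png')
a=cv2.resize(t[210:310,150:310],(800,500),interpolation=cv2.INTER_CUBIC); cv2.imwrite('pics/a.png',a)
a=cv2.resize(t[190:290,330:450],(720,600),interpolation=cv2.INTER_CUBIC); cv2.imwrite('pics/b.png',a)
a=cv2.resize(s[150:270,300:460],(800,600),interpolation=cv2.INTER_CUBIC); cv2.imwrite('pics/c.png',a)
E
```

```text
(no output)
```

View pics/a.png

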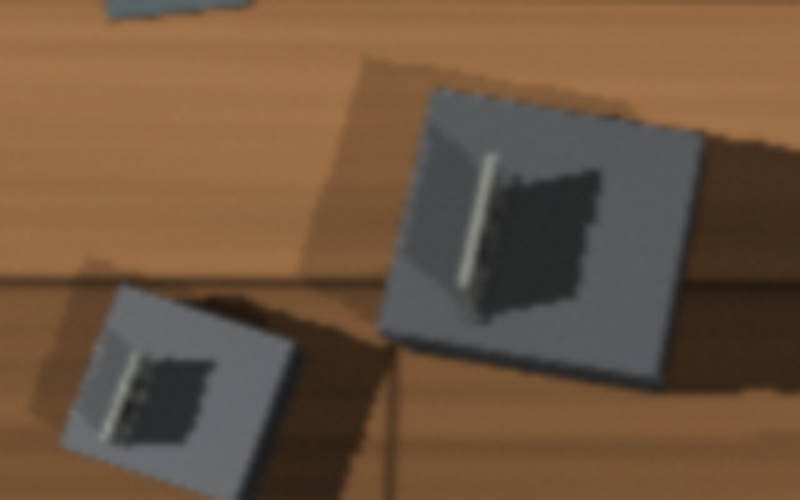

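View pics/b.png

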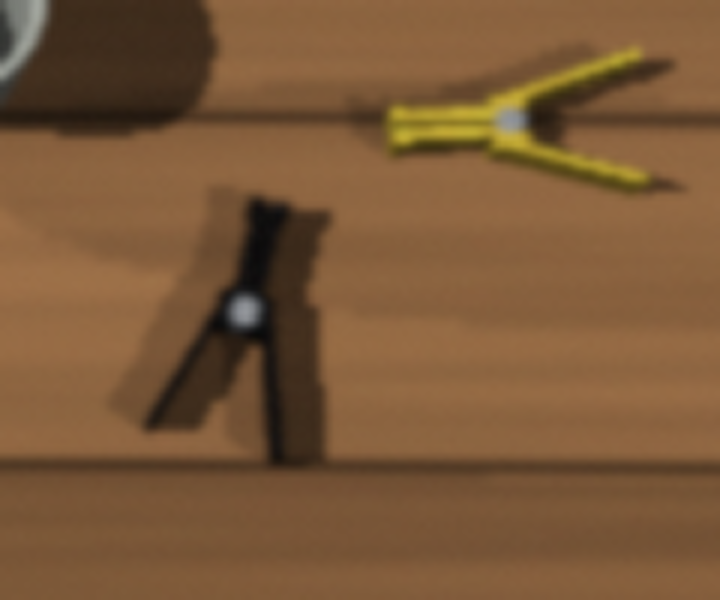

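View pics/c.png

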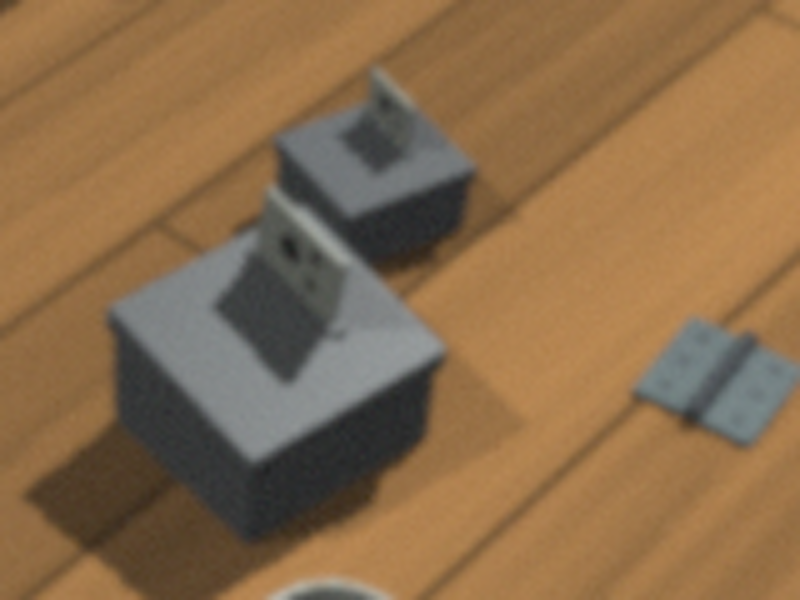

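```bash
python3 - <<'E'
from h import *
C=cam('top')
f=lambda p:(p[0]/5+150-.4,p[1]/5+210-.4)
g=lambda p:(p[0]/6+330-.4,p[1]/6+190-.4)
for n,p,z in [('TL',(435,90),.068),('TR',(705,135),.068),('BR',(660,380),.082),('BL',(380,333),.082)]:
    print(n,onz(C,f(p),z))
for n,p,z in [('piv',(245,310),.024),('jaw',(270,205),.024),('hL',(150,428),.024),('hR',(275,460),.024)]: print(n,onz(C,g(p),z))
print('cup',onz(C,(321,190),.085))
E
```

```text
TL [0.62881261 0.19610536 0.068     ]
TR [0.60877027 0.07379278 0.068     ]
BR [0.49617789 0.09127126 0.082     ]
BL [0.51629314 0.214639   0.082     ]
piv [ 0.60765763 -0.11052562  0.024     ]
jaw [ 0.64957378 -0.12082909  0.024     ]
hL [ 0.56100368 -0.07323313  0.024     ]
hR [ 0.54878668 -0.12136488  0.024     ]
cup [0.71325031 0.00579087 0.085     ]
```

Request:
{"fn": "move_arm", "kwargs": {"commands": [{"xyz": [-4,-2,0],"grip": 0},{"xyz": [-8,-4,0],"grip": 0},{"xyz": [-12,-6,0],"grip": 0},{"xyz": [-16,-8,0],"grip": 0},{"xyz": [-20,-10,0],"grip": 0},{"xyz": [-24,-12,0],"grip": 0},{"xyz": [-28,-14,0],"grip": 0},{"xyz": [-32,-16,0],"grip": 0},{"xyz": [-35,-18,0],"grip": 0},{"xyz": [-38,-20,0],"grip": 0},{"xyz": [-38,-21,0],"grip": 0},{"xyz": [-38,-21,0],"grip": 0}], "grip_force": 40}}

```text
invalid input at $.commands[0]: expected keys grip, xyz, rotation
```

Request:
{"fn": "move_arm", "kwargs": {"commands": [{"xyz": [-4,-2,0],"grip": 0,"rotation": [0,0,0]},{"xyz": [-8,-4,0],"grip": 0,"rotation": [0,0,0]},{"xyz": [-12,-6,0],"grip": 0,"rotation": [0,0,-0.05]},{"xyz": [-16,-8,0],"grip": 0,"rotation": [0,0,-0.1]},{"xyz": [-20,-10,0],"grip": 0,"rotation": [0,0,-0.14]},{"xyz": [-24,-12,0],"grip": 0,"rotation": [0,0,-0.14]},{"xyz": [-28,-14,0],"grip": 0,"rotation": [0,0,-0.14]},{"xyz": [-32,-16,0],"grip": 0,"rotation": [0,0,-0.14]},{"xyz": [-35,-18,0],"grip": 0,"rotation": [0,0,-0.14]},{"xyz": [-37,-20,0],"grip": 0,"rotation": [0,0,-0.14]},{"xyz": [-38,-21,0],"grip": 0,"rotation": [0,0,-0.14]},{"xyz": [-38,-21,0],"grip": 0,"rotation": [0,0,-0.14]}], "grip_force": 40}}

```text
clock: 1.15
position: [0.4581, 0.1845, 0.2305]
tcp_rot: [-3.14, -0.0, 2.975]
force: [0.2, 0.1, 0.0]
gripper_width: -0.0002
```

```bash
python3 - <<'E'
from h import *
s=read_state(); print(s)
cv2.imwrite('pics/w1.png',capture('wrist')[:,:,::-1])
C=cam('wrist',s); print(C)
E
```

```text
{'clock': 1.15, 'joint_positions': array([ 0.24820424, -0.03183712,  0.01714758,  1.62073214, -0.00178176,
        0.4151287 ]), 'qvel': array([ 0.06990421, -0.01425217, -0.01021497,  0.02008099,  0.05478169,
        0.05102897]), 'joint_efforts': array([ -1.15939099, -30.83203197,  32.24275231,  -0.06973502,
        -0.20862889,  -0.21188366]), 'position': array([0.45812499, 0.184538  , 0.23045033]), 'tcp_rot': array([-3.13957864e+00, -1.51730119e-04,  2.97466889e+00]), 'force': array([0.20156116, 0.13134086, 0.01767338]), 'moment': array([ 0.08193785, -0.00861336,  0.03529208]), 'gripper_width': -0.0001750007067970542}
(array([[347.1946094 ,   0.        , 320.3959261 ],
       [  0.        , 347.1946094 , 237.49413958],
       [  0.        ,   0.        ,   1.        ]]), 0.013161502113738037, array([[ 0.16558384, -0.93966911, -0.29933922],
       [ 0.9861938 ,  0.15717338,  0.05213746],
       [-0.00194381, -0.3038396 ,  0.95272122]]), array([0.38067628, 0.19788504, 0.37362808]))
```

View pics/w1.png

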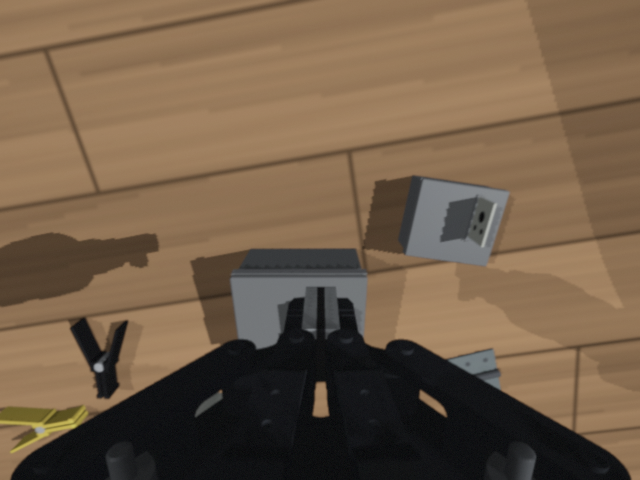

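Request:
{"fn": "move_arm", "kwargs": {"commands": [{"xyz": [-3,-2,0],"grip": 0,"rotation": [0,0,0]},{"xyz": [-6,-4,0],"grip": 0,"rotation": [0,0,0]},{"xyz": [-8,-4.8,2],"grip": 0,"rotation": [0,0,0]},{"xyz": [-8,-4.8,5],"grip": 0,"rotation": [0,0,0]},{"xyz": [-8,-4.8,8],"grip": 0,"rotation": [0,0,0]},{"xyz": [-8,-4.8,11],"grip": 0,"rotation": [0,0,0]},{"xyz": [-8,-4.8,13],"grip": 0,"rotation": [0,0,0]},{"xyz": [-8,-4.8,13],"grip": 0,"rotation": [0,0,0]},{"xyz": [-8,-4.8,13],"grip": 0,"rotation": [0,0,0]}]}}

```text
clock: 1.95
position: [0.5256, 0.1291, 0.0999]
tcp_rot: [-3.141, -0.004, 2.982]
force: [-0.7, 0.1, 0.2]
gripper_width: -0.0001
```

```bash
python3 - <<'E'
from h import *
s=read_state(); print(s['position'],s['force'])
cv2.imwrite('pics/w2.png',capture('wrist')[:,:,::-1])
cv2.imwrite('pics/s2.png',cv2.resize(capture('scene')[130:280,280:480,::-1],(800,600),interpolation=cv2.INTER_CUBIC))
E
```

```text
[0.52560155 0.12910838 0.09992217] [-0.68377436  0.10722224  0.23934962]
```

View pics/w2.png

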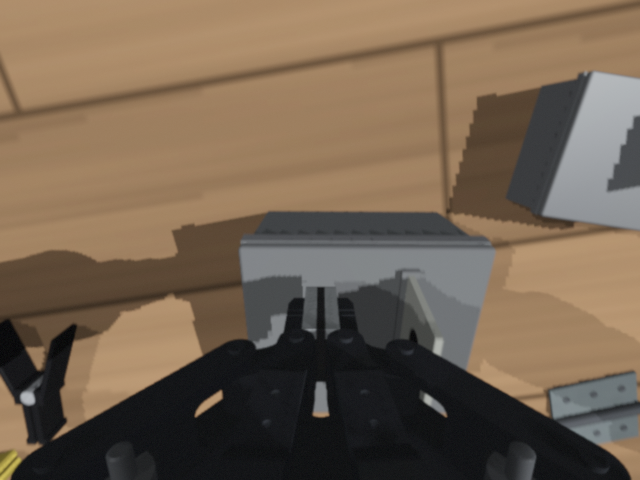

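View pics/s2.png

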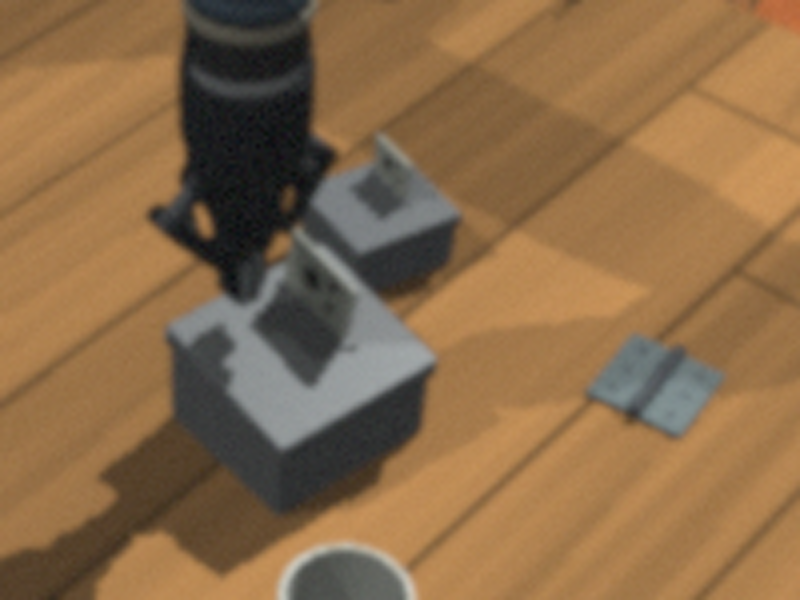

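Request:
{"fn": "move_arm", "kwargs": {"commands": [{"xyz": [0,0,0.5],"grip": 0,"rotation": [0,0,0]},{"xyz": [0,0,1.0],"grip": 0,"rotation": [0,0,0]},{"xyz": [0,0,1.5],"grip": 0,"rotation": [0,0,0]},{"xyz": [0,0,1.9],"grip": 0,"rotation": [0,0,0]},{"xyz": [0,0,2.2],"grip": 0,"rotation": [0,0,0]},{"xyz": [0,0,2.5],"grip": 0,"rotation": [0,0,0]},{"xyz": [0,0,2.5],"grip": 0,"rotation": [0,0,0]},{"xyz": [0,0,2.5],"grip": 0,"rotation": [0,0,0]}]}}

```text
clock: 2.72
position: [0.5273, 0.1281, 0.0765]
tcp_rot: [3.141, -0.0, 2.981]
force: [-1.2, 0.7, 2.9]
gripper_width: 0.0001
```

Request:
{"fn": "move_arm", "kwargs": {"commands": [{"xyz": [0,0,0.2],"grip": 0,"rotation": [0,0,0]},{"xyz": [0,0,0.4],"grip": 0,"rotation": [0,0,0]},{"xyz": [0,0,0.6],"grip": 0,"rotation": [0,0,0]},{"xyz": [0,0,0.6],"grip": 0,"rotation": [0,0,0]},{"xyz": [0,0,0.6],"grip": 0,"rotation": [0,0,0]}]}}

```text
clock: 3.13
position: [0.5271, 0.1282, 0.0705]
tcp_rot: [3.141, -0.001, 2.981]
force: [-3.3, -0.8, 4.7]
gripper_width: -0.0001
```

Request:
{"fn": "move_arm", "kwargs": {"commands": [{"xyz": [0,0,0.1],"grip": 0,"rotation": [0,0,0]},{"xyz": [0,0,0.2],"grip": 0,"rotation": [0,0,0]},{"xyz": [0,0,0.3],"grip": 0,"rotation": [0,0,0]},{"xyz": [0,0,0.4],"grip": 0,"rotation": [0,0,0]},{"xyz": [0,0,0.4],"grip": 0,"rotation": [0,0,0]},{"xyz": [0,0,0.4],"grip": 0,"rotation": [0,0,0]}]}}

```text
clock: 3.63
position: [0.5269, 0.1282, 0.0679]
tcp_rot: [3.141, -0.001, 2.981]
force: [-6.1, -0.0, 10.1]
gripper_width: -0.0003
```

Request:
{"fn": "move_arm", "kwargs": {"commands": [{"xyz": [0,0,0.1],"grip": 0,"rotation": [0,0,0]},{"xyz": [0,0,0.2],"grip": 0,"rotation": [0,0,0]},{"xyz": [0,0,0.2],"grip": 0,"rotation": [0,0,0]},{"xyz": [0,0,0.2],"grip": 0,"rotation": [0,0,0]}]}}

```text
clock: 3.97
position: [0.527, 0.1283, 0.0678]
tcp_rot: [3.141, -0.0, 2.981]
force: [-8.9, -0.4, 18.0]
gripper_width: -0.0001
```

Request:
{"fn": "move_arm", "kwargs": {"commands": [{"xyz": [0,0,-2],"grip": 0,"rotation": [0,0,0]},{"xyz": [0,0,-5],"grip": 0,"rotation": [0,0,0]},{"xyz": [0,0,-8],"grip": 0,"rotation": [0,0,0]},{"xyz": [0,-2,-11],"grip": 0,"rotation": [0,0,0]},{"xyz": [-1,-5,-13],"grip": 2,"rotation": [0,0,0]},{"xyz": [-2,-9,-13],"grip": 8.5,"rotation": [0,0,0.08]},{"xyz": [-4,-13,-13],"grip": 8.5,"rotation": [0,0,0.08]},{"xyz": [-6,-17,-13],"grip": 8.5,"rotation": [0,0,0.08]},{"xyz": [-8,-20,-13],"grip": 8.5,"rotation": [0,0,0.08]},{"xyz": [-8,-21.8,-13],"grip": 8.5,"rotation": [0,0,0.08]},{"xyz": [-8,-21.8,-13],"grip": 8.5,"rotation": [0,0,0.08]},{"xyz": [-8,-21.8,-13],"grip": 8.5,"rotation": [0,0,0.08]}]}}

```text
clock: 4.97
position: [0.5717, -0.1012, 0.1934]
tcp_rot: [3.141, -0.001, 2.898]
force: [0.1, -0.5, -0.0]
gripper_width: 0.0848
```

```bash
python3 - <<'E'
from h import *
s=read_state(); print(s['clock'],s['position'],s['tcp_rot'],s['force'],s['gripper_width'])
cv2.imwrite('pics/w3.png',capture('wrist')[:,:,::-1])
cv2.imwrite('pics/t3.png',capture('top')[:,:,::-1])
a=cv2.imread('pics/t3.png')[210:310,150:310];cv2.imwrite('pics/t3c.png',cv2.resize(a,(800,500),interpolation=cv2.INTER_CUBIC))
import pickle; pickle.dump(s,open('s3.pkl','wb'))
E
```

```text
4.9667 [ 0.57165355 -0.10120763  0.19336273] [ 3.14128914e+00 -8.53036206e-04  2.89807731e+00] [ 0.14923727 -0.50764848 -0.00772928] 0.08482028417547265
```

View pics/w3.png

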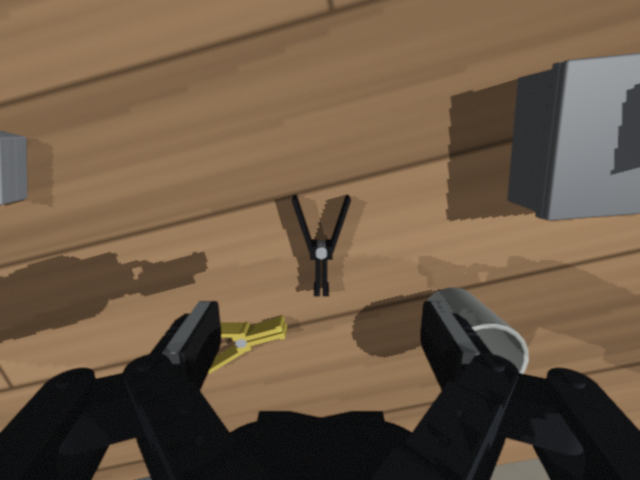

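View pics/t3c.png

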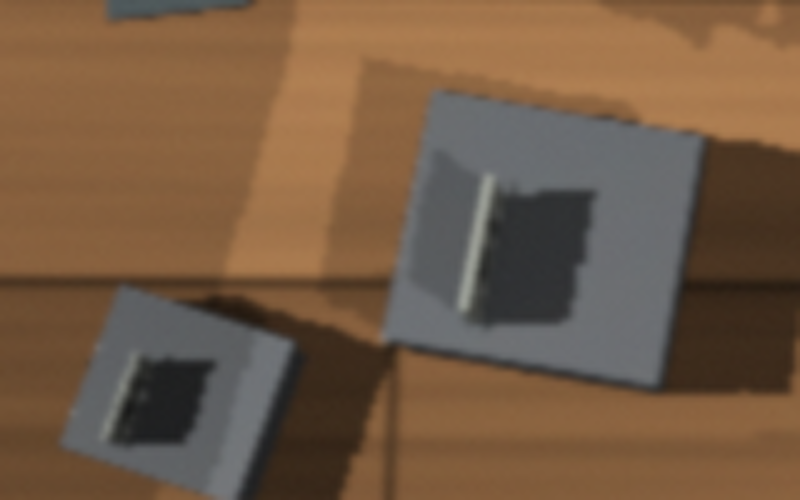

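```bash
python3 - <<'E'
from h import *; import pickle
s=pickle.load(open('s3.pkl','rb')); C=cam('wrist',s)
im=cv2.imread('pics/w3.png'); cv2.imwrite('pics/w3c.png',cv2.resize(im[180:310,250:400],(690,598),interpolation=cv2.INTER_CUBIC))
for n,p in [('piv',(321,253)),('hl',(294,196)),('hr',(349.5,196)),('jaw',(321,296))]: print(n,onz(C,p,.024))
# tub lid seated, top view
T=cam('top'); f=lambda p:(p[0]/5+150-.4,p[1]/5+210-.4)
for p in [(435,90),(706,135),(661,388),(385,342)]: print(onz(T,f(p),.068))
for p in [(491,175),(464,312)]: print('cardtop',onz(T,f(p),.116))
# wrist: tub front-right lid corner
for p in [(549,218),(563,62)]: print('wcorner',onz(C,p,.068))
E
```

```text
piv [ 0.60729297 -0.10937374  0.024     ]
hl [ 0.54777688 -0.11996546  0.024     ]
hr [ 0.55993069 -0.07094623  0.024     ]
jaw [ 0.65163153 -0.12033787  0.024     ]
[0.62881261 0.19610536 0.068     ]
[0.60877291 0.07334181 0.068     ]
[0.49420842 0.09164106 0.068     ]
[0.51409557 0.21455484 0.068     ]
cardtop [0.58086341 0.16370485 0.116     ]
cardtop [0.52111547 0.17352973 0.116     ]
wcorner [0.60632675 0.07710822 0.068     ]
wcorner [0.49491752 0.09127598 0.068     ]
```

View pics/w3c.png

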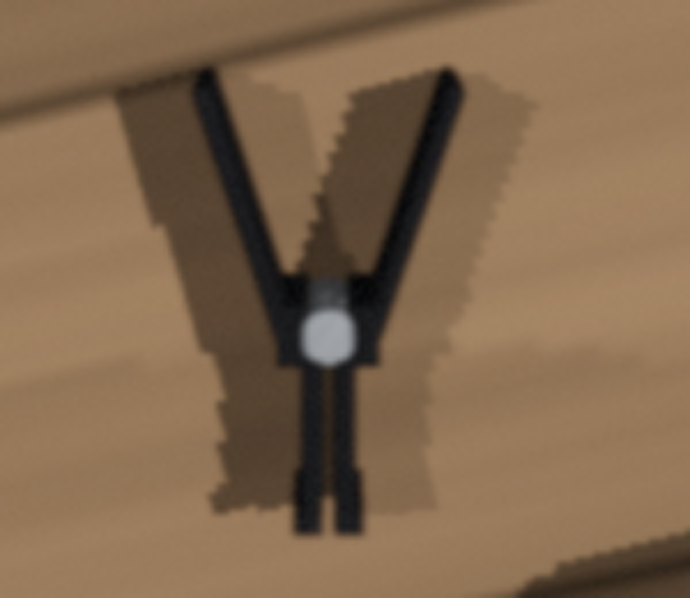

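Request:
{"fn": "move_arm", "kwargs": {"commands": [{"xyz": [0,0,4],"grip": 8.5,"rotation": [0,0,0]},{"xyz": [0,0.1,8],"grip": 8.5,"rotation": [0,0,0]},{"xyz": [0,0.1,12],"grip": 8.5,"rotation": [0,0,0]},{"xyz": [0,0.1,15],"grip": 8.5,"rotation": [0,0,0]},{"xyz": [0,0.1,17],"grip": 8.5,"rotation": [0,0,0]},{"xyz": [0,0.1,18.2],"grip": 8.5,"rotation": [0,0,0]},{"xyz": [0,0.1,19],"grip": 8.5,"rotation": [0,0,0]},{"xyz": [0,0.1,19],"grip": 8.5,"rotation": [0,0,0]},{"xyz": [0,0.1,19],"grip": 8.5,"rotation": [0,0,0]}], "grip_force": 30}}

```text
clock: 5.82
position: [0.5728, -0.0986, 0.0056]
tcp_rot: [-3.142, 0.002, 2.902]
force: [0.6, -0.9, 0.8]
gripper_width: 0.0854
```

Request:
{"fn": "move_arm", "kwargs": {"commands": [{"xyz": [0,0,0],"grip": 7,"rotation": [0,0,0]},{"xyz": [0,0,0],"grip": 6,"rotation": [0,0,0]},{"xyz": [0,0,0],"grip": 5,"rotation": [0,0,0]},{"xyz": [0,0,0],"grip": 4.5,"rotation": [0,0,0]},{"xyz": [0,0,0],"grip": 4,"rotation": [0,0,0]},{"xyz": [0,0,0],"grip": 3.5,"rotation": [0,0,0]},{"xyz": [0,0,0],"grip": 3,"rotation": [0,0,0]},{"xyz": [0,0,0],"grip": 2.6,"rotation": [0,0,0]},{"xyz": [0,0,0],"grip": 2.2,"rotation": [0,0,0]},{"xyz": [0,0,0],"grip": 1.8,"rotation": [0,0,0]},{"xyz": [0,0,0],"grip": 1.4,"rotation": [0,0,0]},{"xyz": [0,0,0],"grip": 1.4,"rotation": [0,0,0]}]}}

```text
clock: 6.82
position: [0.5734, -0.1001, 0.0068]
tcp_rot: [-3.14, 0.004, 2.9]
force: [-0.9, 0.0, 6.9]
gripper_width: 0.0202
```

```bash
python3 - <<'E'
from h import *
s=read_state(); print(s['clock'],s['position'],s['tcp_rot'],s['force'],s['gripper_width'])
cv2.imwrite('pics/w4.png',capture('wrist')[:,:,::-1])
E
```

```text
6.8167 [ 0.57342017 -0.10005874  0.00678178] [-3.14028533  0.00395889  2.90028489] [-0.85209827  0.02016617  6.90269604] 0.020164200128838565
```

View pics/w4.png

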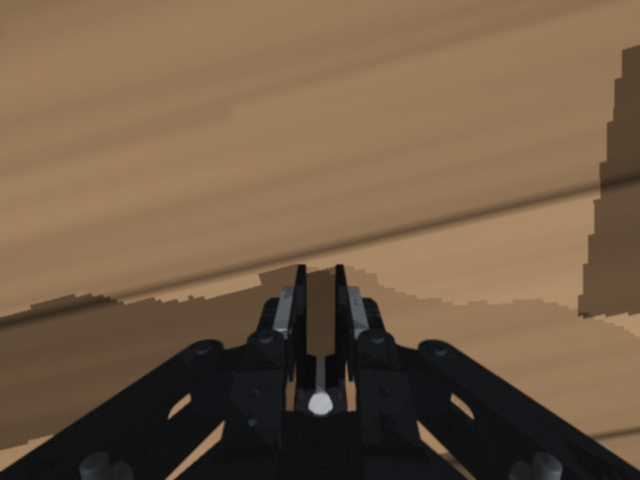

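Request:
{"fn": "move_arm", "kwargs": {"commands": [{"xyz": [0,0,-1],"grip": 1.4,"rotation": [0,0,0]},{"xyz": [0,0,-3],"grip": 1.4,"rotation": [0,0,0]},{"xyz": [0,0,-6],"grip": 1.4,"rotation": [0,0,0]},{"xyz": [0,0,-9],"grip": 1.4,"rotation": [0,0,0]},{"xyz": [0,0,-12],"grip": 1.4,"rotation": [0,0,0]},{"xyz": [0,0,-15],"grip": 1.4,"rotation": [0,0,0]},{"xyz": [0,0,-17],"grip": 1.4,"rotation": [0,0,0]},{"xyz": [0,0,-17],"grip": 1.4,"rotation": [0,0,0]},{"xyz": [0,0,-17],"grip": 1.4,"rotation": [0,0,0]}]}}

```text
clock: 7.62
position: [0.5729, -0.0992, 0.1763]
tcp_rot: [-3.142, 0.004, 2.901]
force: [0.2, 0.5, -0.4]
gripper_width: 0.0202
```

Request:
{"fn": "move_arm", "kwargs": {"commands": [{"xyz": [2,2,0],"grip": 1.4,"rotation": [0,0,0]},{"xyz": [4.5,4.5,0],"grip": 1.4,"rotation": [0,0,-0.02]},{"xyz": [7,7,0],"grip": 1.4,"rotation": [0,0,-0.04]},{"xyz": [9.5,9.5,0],"grip": 1.4,"rotation": [0,0,-0.06]},{"xyz": [12,12,0],"grip": 1.4,"rotation": [0,0,-0.08]},{"xyz": [14.5,14.5,0],"grip": 1.4,"rotation": [0,0,-0.08]},{"xyz": [17,17,0],"grip": 1.4,"rotation": [0,0,-0.08]},{"xyz": [19.5,19.5,0],"grip": 1.4,"rotation": [0,0,-0.08]},{"xyz": [22,22,0],"grip": 1.4,"rotation": [0,0,-0.08]},{"xyz": [24,24,0],"grip": 1.4,"rotation": [0,0,-0.08]},{"xyz": [24.1,24.2,0],"grip": 1.4,"rotation": [0,0,-0.08]},{"xyz": [24.1,24.2,0],"grip": 1.4,"rotation": [0,0,-0.08]}]}}

```text
clock: 8.62
position: [0.3936, 0.1943, 0.1722]
tcp_rot: [-3.14, -0.003, 2.984]
force: [-0.5, -0.2, -1.0]
gripper_width: 0.0203
```

```bash
python3 - <<'E'
from h import *; import pickle
s=read_state(); print(s['clock'],s['position'],s['tcp_rot'],s['force'],s['gripper_width'])
pickle.dump(s,open('s5.pkl','wb'))
for n in ['wrist','scene','top']: cv2.imwrite(f'pics/{n}5.png',capture(n)[:,:,::-1])
t=cv2.imread('pics/top5.png')[180:380,150:390]; cv2.imwrite('pics/t5c.png',cv2.resize(t,(720,600),interpolation=cv2.INTER_CUBIC))
t=cv2.imread('pics/scene5.png')[100:260,230:430]; cv2.imwrite('pics/s5c.png',cv2.resize(t,(750,600),interpolation=cv2.INTER_CUBIC))
E
```

```text
8.6167 [0.39355084 0.19432565 0.17221113] [-3.13986863 -0.00326944  2.98431588] [-0.49933816 -0.15828182 -1.03065427] 0.020342844187472776
```

View pics/wrist5.png

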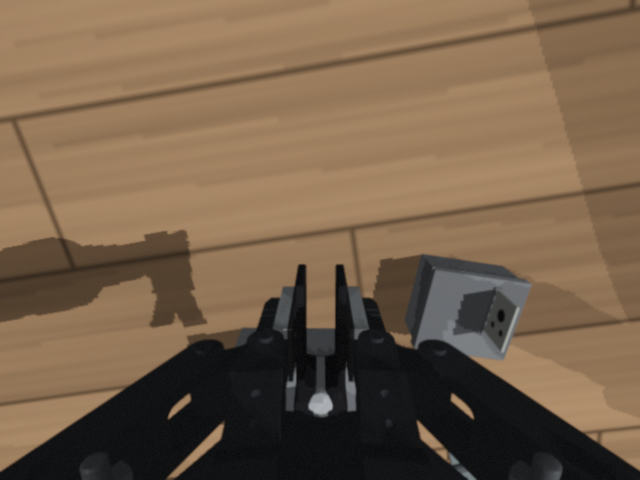

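View pics/t5c.png

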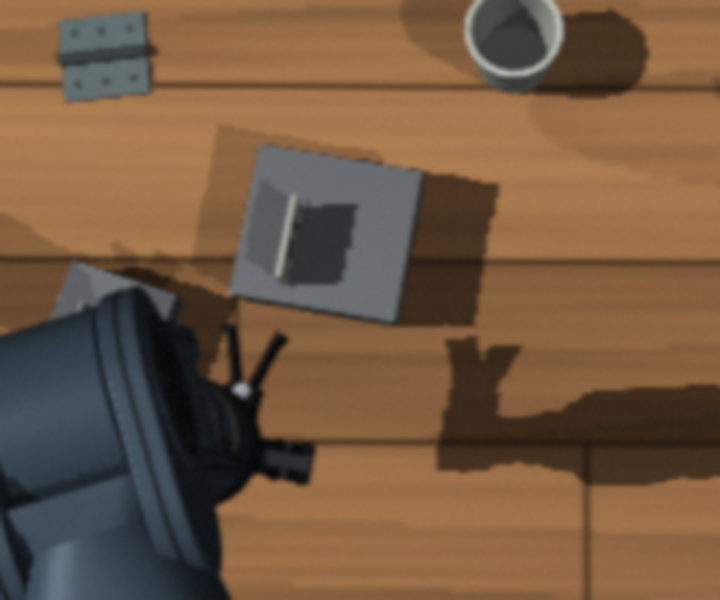

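View pics/s5c.png

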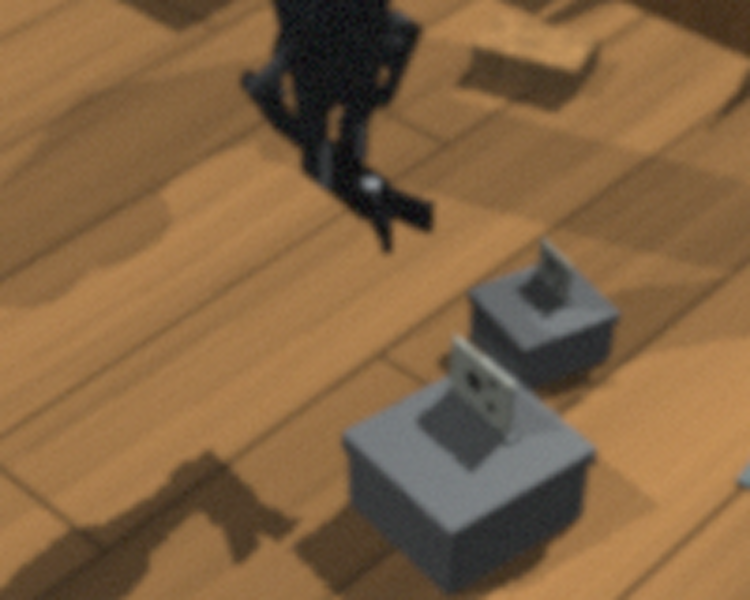

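```bash
python3 - <<'E'
from h import *; import pickle
s=pickle.load(open('s5.pkl','rb')); W=cam('wrist',s);T=cam('top');S=cam('scene')
R=Ro.from_euler('xyz',s['tcp_rot']).as_matrix()
def cen(n,box):
    im=cv2.imread(f'pics/{n}5.png').astype(int); x0,x1,y0,y1=box; g=im[y0:y1,x0:x1].min(2); m=g>110
    ys,xs=np.nonzero(m); print(n,m.sum()); return np.array([xs.mean()+x0,ys.mean()+y0])
w=cen('wrist',(308,333,390,416)); t=cen('top',(225,236,304,316)); c=cen('scene',(322,336,143,156))
print(w,t,c)
for o in ([(W,w),(T,t)],[(W,w),(S,c)],[(T,t),(S,c)],[(W,w),(T,t),(S,c)]):
    X,e=tri(o); print(X,e,'tool',R.T@(X-s['position']))
tj=lambda p:(p[0]/3+150-.33,p[1]/3+180-.33)
for p in [(229,325),(280,337)]: print(onz(T,tj(p),.19))
for p in [(302,265),(340,265)]:
    print('hend',onz(W,p,.19), R.T@(onz(W,p,.19)-s['position']))
E
```

```text
wrist 396
top 15
scene 6
[320.34090909 403.68686869] [230.06666667 309.4       ] [329.  148.5]
[0.43663047 0.1870648  0.18490362] [np.float64(1.1371501858554034), np.float64(0.2642268424719856)] tool [-0.04364345 -0.00044584 -0.0128345 ]
[0.43425888 0.18826706 0.18805581] [np.float64(0.7976711235037355), np.float64(0.14240118452623435)] tool [-0.04110253  0.0003647  -0.01597981]
[0.43630546 0.18601847 0.19037802] [np.float64(0.1875161279710737), np.float64(0.15081330376452762)] tool [-0.04346844 -0.00153959 -0.01830648]
[0.43531688 0.1872929  0.18802902] [np.float64(2.754282640661491), np.float64(0.7756278782614583), np.float64(0.42848497329037216)] tool [-0.04230014 -0.00043168 -0.01595555]
[0.47856988 0.19538022 0.19      ]
[0.47073648 0.16123822 0.19      ]
hend [0.3655025  0.19160281 0.19      ] [ 0.02733369 -0.00711293 -0.01768736]
hend [0.36780016 0.20620934 0.19      ] [ 0.02735219  0.00767318 -0.0177128 ]
```

```bash
python3 - <<'E'
from h import *; import pickle
s=pickle.load(open('s5.pkl','rb')); W=cam('wrist',s)
R=Ro.from_euler('xyz',s['tcp_rot']).as_matrix(); P=s['position']
for v in (265,275,285,404):
  for zt in (.007,.005,-.005,-.010,-.0144,-.0165,-.0175,-.020):
    X=onz(W,(320,v),P[2]-zt); print(v,zt,(R.T@(X-P)*1000).round(1))
im=cv2.imread('pics/wrist5.png'); cv2.imwrite('pics/w5c.png',cv2.resize(im[250:430,240:400],(533,600),interpolation=cv2.INTER_CUBIC))
E
```

```text
265 0.007 [17.2 -0.1  7.1]
265 0.005 [18.  -0.1  5.1]
265 -0.005 [22.1 -0.1 -4.9]
265 -0.01 [24.2 -0.1 -9.9]
265 -0.0144 [ 26.   -0.1 -14.3]
265 -0.0165 [ 26.8  -0.1 -16.4]
265 -0.0175 [ 27.2  -0.1 -17.4]
265 -0.02 [ 28.2  -0.1 -19.9]
275 0.007 [12.2 -0.1  7. ]
275 0.005 [13.1 -0.1  5. ]
275 -0.005 [17.5 -0.1 -4.9]
275 -0.01 [19.7 -0.1 -9.9]
275 -0.0144 [ 21.6  -0.1 -14.3]
275 -0.0165 [ 22.5  -0.1 -16.4]
275 -0.0175 [ 23.   -0.1 -17.4]
275 -0.02 [ 24.1  -0.1 -19.9]
285 0.007 [ 7.  -0.1  7. ]
285 0.005 [ 8.  -0.1  5. ]
285 -0.005 [12.7 -0.1 -5. ]
285 -0.01 [ 15.1  -0.1 -10. ]
285 -0.0144 [ 17.2  -0.1 -14.3]
285 -0.0165 [ 18.2  -0.1 -16.4]
285 -0.0175 [ 18.7  -0.1 -17.4]
285 -0.02 [ 19.9  -0.1 -19.9]
404 0.007 [-62.5  -0.1   6.8]
404 0.005 [-60.6  -0.1   4.8]
404 -0.005 [-51.2  -0.1  -5.2]
404 -0.01 [-46.5  -0.1 -10.2]
404 -0.0144 [-42.4  -0.1 -14.5]
404 -0.0165 [-40.4  -0.1 -16.6]
404 -0.0175 [-39.5  -0.1 -17.6]
404 -0.02 [-37.1  -0.1 -20.1]
```

View pics/w5c.png

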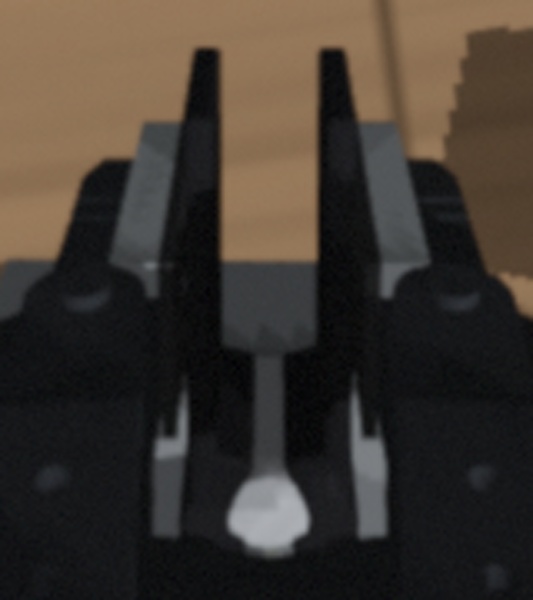

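Request:
{"fn": "move_arm", "kwargs": {"commands": [{"xyz": [0,0,2],"grip": 1.4,"rotation": [0,0,0]},{"xyz": [0,0,4],"grip": 1.4,"rotation": [0,0,0]},{"xyz": [0,0,6],"grip": 1.4,"rotation": [0,0,0]},{"xyz": [0,0,8],"grip": 1.4,"rotation": [0,0,0]},{"xyz": [0,0,8.6],"grip": 1.4,"rotation": [0,0,0]},{"xyz": [0,0,8.6],"grip": 1.4,"rotation": [0,0,0]},{"xyz": [0,0,8.6],"grip": 1.4,"rotation": [0,0,0]},{"xyz": [0,0,8.6],"grip": 1.4,"rotation": [0,0,0]},{"xyz": [0,0,8.6],"grip": 1.4,"rotation": [0,0,0]}]}}

```text
clock: 9.52
position: [0.3969, 0.1937, 0.09]
tcp_rot: [3.14, 0.003, 2.98]
force: [-0.4, -0.2, -0.6]
gripper_width: 0.0205
```

```bash
cat > look.py <<'E'
from h import *; import pickle,sys
k=sys.argv[1]
s=read_state(); print(s['clock'],s['position'],s['tcp_rot'],s['force'],s['gripper_width'])
pickle.dump(s,open(f's{k}.pkl','wb'))
for n in ['wrist','scene','top']: cv2.imwrite(f'pics/{n}{k}.png',capture(n)[:,:,::-1])
s=read_state(); print(s['position'])
t=cv2.imread(f'pics/top{k}.png')[210:330,190:310]; cv2.imwrite(f'pics/t{k}c.png',cv2.resize(t,(600,600),interpolation=cv2.INTER_CUBIC))
t=cv2.imread(f'pics/scene{k}.png')[150:260,270:410]; cv2.imwrite(f'pics/s{k}c.png',cv2.resize(t,(700,550),interpolation=cv2.INTER_CUBIC))
E
python3 look.py 6
```

```text
9.5167 [0.39691054 0.19372525 0.08999844] [3.14021916e+00 2.73303963e-03 2.98027637e+00] [-0.40057619 -0.17427004 -0.62932575] 0.020455748451470013
[0.39633935 0.19381358 0.08947503]
```

View pics/t6c.png

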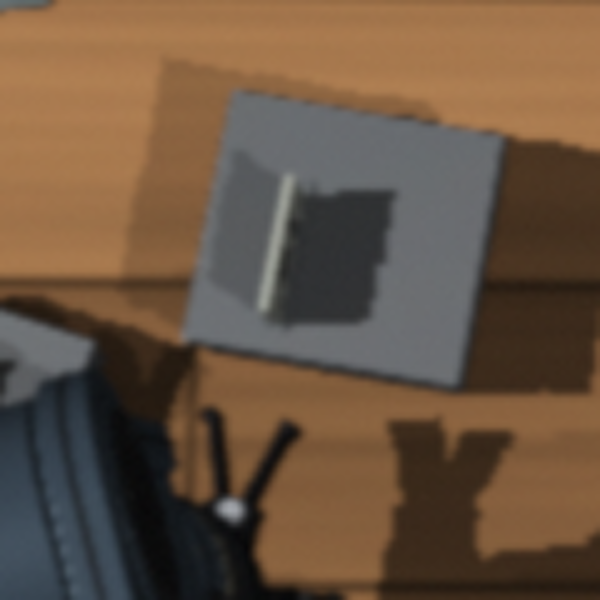

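View pics/s6c.png

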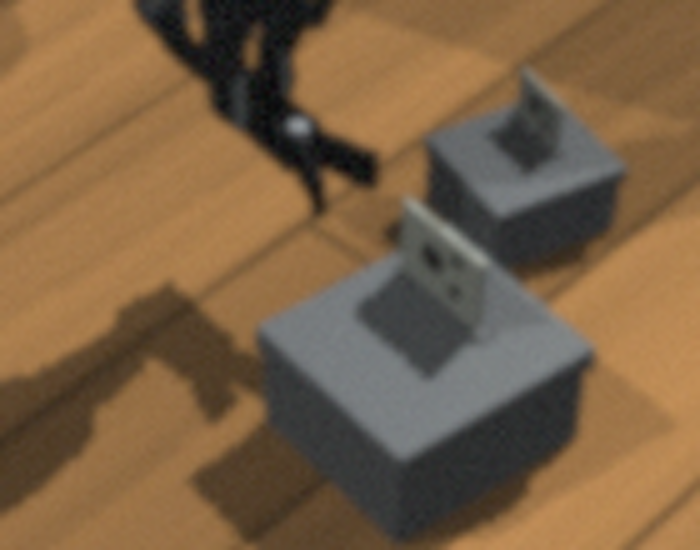

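View pics/wrist6.png

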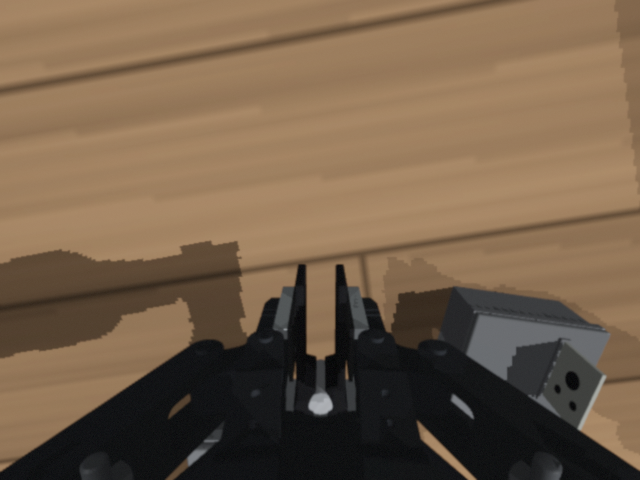

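```bash
python3 - <<'E'
from h import *; import pickle
s=pickle.load(open('s6.pkl','rb')); T=cam('top'); S=cam('scene')
P=np.array([.3963,.1938,.0895]); R=Ro.from_euler('xyz',s['tcp_rot']).as_matrix()
f=lambda p:(p[0]/5+190-.4,p[1]/5+210-.4)
g=lambda p:(p[0]/5+270-.4,p[1]/5+150-.4)
z=P[2]+.005+.012
pv=onz(T,f((230,510)),z+.003); a=onz(T,f((212,415)),z); b=onz(T,f((291,432)),z)
for n,x in (('pv',pv),('tipL',a),('tipR',b),('mid',(a+b)/2)): print(n,x,(R.T@(x-P)*1000).round(1))
d=(a+b)/2-pv; print('clip yaw',np.arctan2(d[1],d[0]),np.linalg.norm(d), 'tipgap',np.linalg.norm(a-b), 'tool yaw',s['tcp_rot'][2]-np.pi)
print('pv tri',tri([(T,f((230,510))),(S,g((299,126)))]))
print('tipR tri',tri([(T,f((291,432))),(S,g((318,205)))]))
# card
fr=onz(T,f((265,312)),.116); re=onz(T,f((290,178)),.116); print(fr,re,np.linalg.norm(fr-re),np.arctan2(*(re-fr)[[1,0]]))
print('card front top tri',tri([(T,f((265,312))),(S,g((408,203)))]))
for q in [P+R@[-.0365,0,-.020],P+R@[-.079,.013,-.017],P+R@[-.079,-.013,-.017]]: u=proj(T,q); print('pred top crop',((u[0]+.4-190)*5,(u[1]+.4-210)*5), 'scene',[(proj(S,q)[0]+.4-270)*5,(proj(S,q)[1]+.4-150)*5])
E
```

```text
pv [0.43718627 0.18619461 0.1095    ] [-41.6  -0.9 -19.9]
tipL [0.4778252  0.19567125 0.1065    ] [-80.2  15.  -16.8]
tipR [0.47070359 0.16165449 0.1065    ] [-78.6 -19.8 -16.8]
mid [0.4742644  0.17866287 0.1065    ] [-79.4  -2.4 -16.8]
clip yaw -0.20040468639435086 0.03795411106820741 tipgap 0.03475424021415648 tool yaw -0.16131628520410324
pv tri (array([0.43743076, 0.18661969, 0.10743472]), [np.float64(0.07808222494864282), np.float64(0.06386949661512678)])
tipR tri (array([0.4723862 , 0.16382978, 0.0887578 ]), [np.float64(0.004206888527888137), np.float64(0.0035552331099162984)])
[0.52111769 0.17310216 0.116     ] [0.57954191 0.16409854 0.116     ] 0.05911391602055577 -0.15290483446540612
card front top tri (array([0.52220071, 0.17427226, 0.11311379]), [np.float64(0.4790707268885605), np.float64(0.413477029600834)])
pred top crop (np.float64(225.5091586646165), np.float64(521.6241576027951)) scene [np.float64(293.16060921261425), np.float64(117.31159629199396)]
pred top crop (np.float64(215.8768276963697), np.float64(418.4930891936358)) scene [np.float64(363.6272113592685), np.float64(153.57158731457474)]
pred top crop (np.float64(275.5849330777879), np.float64(428.5348277158036)) scene [np.float64(323.7805113537584), np.float64(174.00821007568908)]
```

Request:
{"fn": "move_arm", "kwargs": {"commands": [{"xyz": [-0.5,0.05,0.1],"grip": 1.4,"rotation": [0,0,0]},{"xyz": [-1.2,0.05,0.2],"grip": 1.4,"rotation": [0,0,0]},{"xyz": [-2,0.05,0.2],"grip": 1.4,"rotation": [0,0,0]},{"xyz": [-2.8,0.05,0.2],"grip": 1.4,"rotation": [0,0,0]},{"xyz": [-3.5,0.05,0.2],"grip": 1.4,"rotation": [0,0,0]},{"xyz": [-3.5,0.05,0.2],"grip": 1.4,"rotation": [0,0,0]},{"xyz": [-3.5,0.05,0.2],"grip": 1.4,"rotation": [0,0,0]},{"xyz": [-3.5,0.05,0.2],"grip": 1.4,"rotation": [0,0,0]},{"xyz": [-3.5,0.05,0.2],"grip": 1.4,"rotation": [0,0,0]},{"xyz": [-3.5,0.05,0.2],"grip": 1.4,"rotation": [0,0,0]}]}}

```text
clock: 10.5
position: [0.4298, 0.1885, 0.0863]
tcp_rot: [-3.142, -0.0, 2.981]
force: [0.7, -0.3, -0.5]
gripper_width: 0.0202
```

```bash
python3 look.py 7
```

```text
10.5 [0.42983238 0.18848104 0.08628045] [-3.14154643e+00 -2.83061024e-04  2.98109559e+00] [ 0.70031688 -0.29811863 -0.49515849] 0.02023305219694942
[0.42995843 0.18848871 0.08635606]
```

View pics/t7c.png

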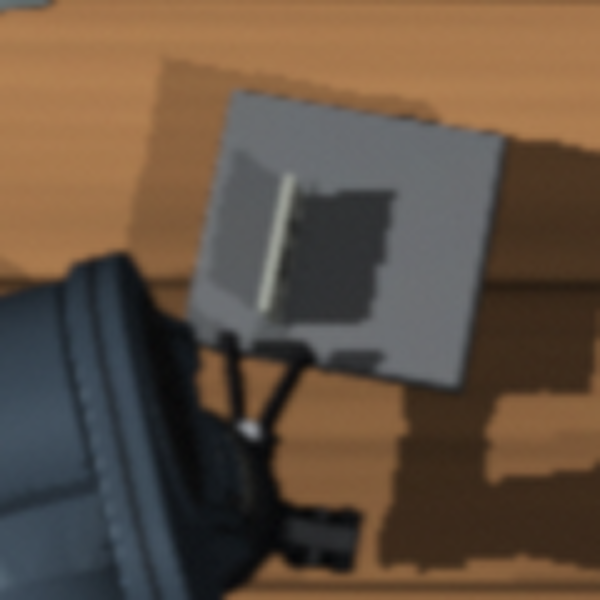

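View pics/s7c.png

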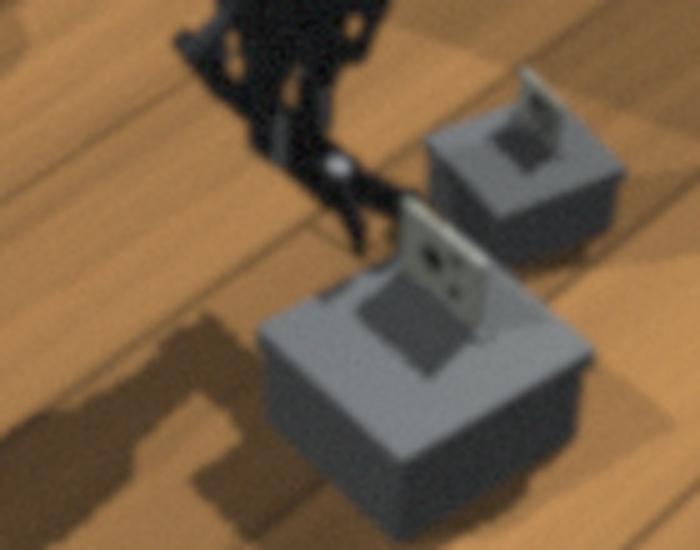

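```bash
python3 - <<'E'
from h import *; import pickle
T=cam('top'); S=cam('scene')
P=np.array([.4299,.1885,.0863]); R=Ro.from_euler('xyz',[-3.1415,0,2.981]).as_matrix()
f=lambda p:(p[0]/5+190-.4,p[1]/5+210-.4)
g=lambda p:(p[0]/5+270-.4,p[1]/5+150-.4)
z=P[2]+.0045+.012
for n,p,zz in [('pv',(249,430),z+.002),('L',(230,337),z),('R',(303,352),z),('cardF',(265,312),.116),('cardR',(290,178),.116)]:
    print(n,(R.T@(onz(T,f(p),zz)-P)*1000).round(1))
X,e=tri([(T,f((249,430))),(S,g((340,165)))]); print('pv tri',X,e,(R.T@(X-P)*1000).round(1))
# right jaw tip bottom/top in scene
for p in [(361,253),(350,212)]: print(p, onz(S,g(p),.08), )
E
python3 - <<'E'
import cv2
s=cv2.imread('pics/scene7.png')[170:230,320:380]; cv2.imwrite('pics/s7d.png',cv2.resize(s,(600,600),interpolation=cv2.INTER_CUBIC))
s=cv2.imread('pics/top7.png')[260:310,220:270]; cv2.imwrite('pics/t7d.png',cv2.resize(s,(600,600),interpolation=cv2.INTER_CUBIC))
E
```

```text
pv [-42.6  -1.8 -18.5]
L [-80.8  14.2 -16.5]
R [-79.6 -18.1 -16.5]
cardF [-92.5  -0.6 -29.7]
cardR [-151.6   -0.2  -29.7]
pv tri [0.47189819 0.18017808 0.10498178] [np.float64(0.20049158599505054), np.float64(0.167808195786556)] [-42.8  -1.5 -18.7]
(361, 253) [0.50660987 0.15917708 0.08      ]
(350, 212) [0.48154155 0.17845115 0.08      ]
```

View pics/s7d.png

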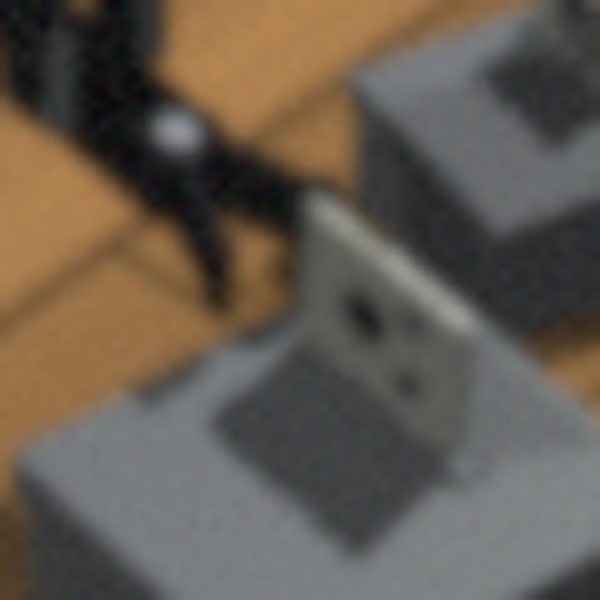

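View pics/t7d.png

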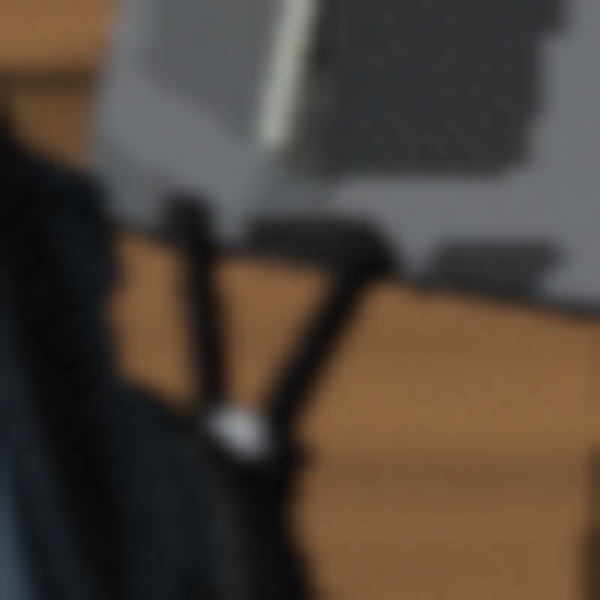

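Request:
{"fn": "move_arm", "kwargs": {"commands": [{"xyz": [-0.2,0.1,0],"grip": 1.4,"rotation": [0,0,0]},{"xyz": [-0.5,0.12,0],"grip": 1.4,"rotation": [0,0,0]},{"xyz": [-0.9,0.12,0],"grip": 1.4,"rotation": [0,0,0]},{"xyz": [-1.3,0.12,0],"grip": 1.4,"rotation": [0,0,0]},{"xyz": [-1.7,0.12,0],"grip": 1.4,"rotation": [0,0,0]},{"xyz": [-2.0,0.12,0],"grip": 1.4,"rotation": [0,0,0]},{"xyz": [-2.15,0.12,0],"grip": 1.4,"rotation": [0,0,0]},{"xyz": [-2.15,0.12,0],"grip": 1.4,"rotation": [0,0,0]},{"xyz": [-2.15,0.12,0],"grip": 1.4,"rotation": [0,0,0]},{"xyz": [-2.15,0.12,0],"grip": 1.4,"rotation": [0,0,0]},{"xyz": [-2.15,0.12,0],"grip": 1.4,"rotation": [0,0,0]},{"xyz": [-2.15,0.12,0],"grip": 1.4,"rotation": [0,0,0]}]}}

```text
clock: 11.65
position: [0.4514, 0.1862, 0.0863]
tcp_rot: [-3.142, -0.0, 2.981]
force: [-0.0, -0.3, 0.3]
gripper_width: 0.02
```

```bash
python3 look.py 8; python3 - <<'E'
import cv2
s=cv2.imread('pics/scene8.png')[170:230,320:380]; cv2.imwrite('pics/s8d.png',cv2.resize(s,(600,600),interpolation=cv2.INTER_CUBIC))
s=cv2.imread('pics/top8.png')[245:295,220:270]; cv2.imwrite('pics/t8d.png',cv2.resize(s,(600,600),interpolation=cv2.INTER_CUBIC))
E
```

```text
11.65 [0.45140409 0.1862084  0.08632083] [-3.14157565e+00 -8.16848132e-05  2.98095751e+00] [-0.02580101 -0.28435151  0.27994853] 0.02004973787329207
[0.45151817 0.18619913 0.08635061]
```

View pics/s8d.png

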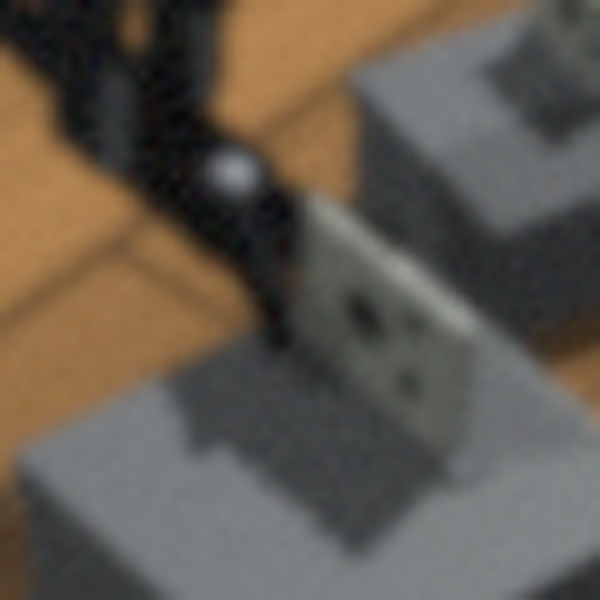

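View pics/t8d.png

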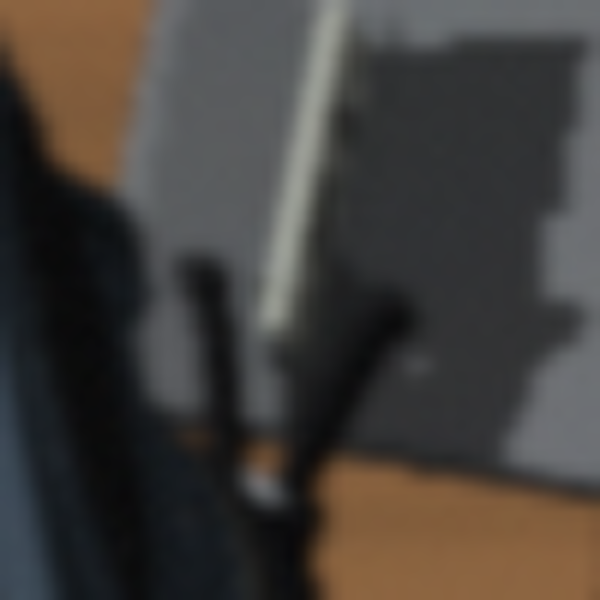

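View pics/wrist8.png

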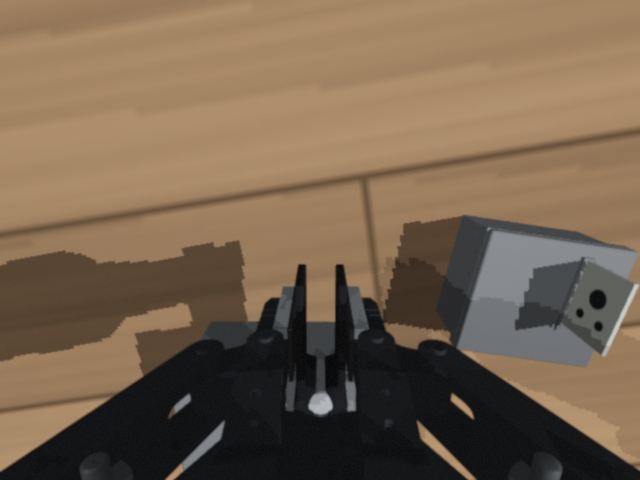

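```bash
python3 - <<'E'
from h import *
T=cam('top'); S=cam('scene')
P=np.array([.4515,.1862,.0863]); R=Ro.from_euler('xyz',[-3.1415,0,2.981]).as_matrix()
f=lambda p:(p[0]/12+220-.46,p[1]/12+245-.46)
g=lambda p:(p[0]/10+320-.45,p[1]/10+170-.45)
z=P[2]+.0055+.012
for n,p,zz in [('pv',(265,487),z+.001),('L',(200,268),z),('R',(402,305),z),('Linner@325',(226,325),z),('Rinner@325',(355,325),z),('L in@tip',(222,275),z),('R in@tip',(375,300),z),('cardF',(272,328),.116),('cardR',(334,6),.116)]:
    print(n,(R.T@(onz(T,f(p),zz)-P)*1000).round(1))
X,e=tri([(T,f((265,487))),(S,g((235,172)))]); print('pv tri',X,e,(R.T@(X-P)*1000).round(1))
for x,y in [(-72,3),(-72,-5)]:
  pass
im=cv2.imread('pics/top8.png')
g=im[262:292,228:262].min(2); print(g[4:20])
E
```

```text
pv [-43.8  -3.4 -18.5]
L [-80.9  15.8 -17.5]
R [-80.3 -21.3 -17.5]
Linner@325 [-71.5   9.2 -17.5]
Rinner@325 [-75.3 -13.7 -17.5]
L in@tip [-80.3  11.7 -17.5]
R in@tip [-80.4 -16.4 -17.5]
cardF [-70.9  -0.9 -29.7]
cardR [-130.2   -0.8  -29.7]
pv tri [0.49429281 0.17593156 0.1069455 ] [np.float64(0.24489611042991102), np.float64(0.20796223879573847)] [-43.9  -3.3 -20.6]
[[ 15  17  19  36  68  82  72  58  53  55  69  83  89  97 126 150 126  74
   46  40  40  45  48  48  48  49  49  48  49  49  49  49  49  50]
 [ 17  19  20  33  63  79  64  44  32  30  47  73  85  98 133 147 118  73
   48  38  35  39  45  47  48  48  49  48  48  50  49  49  50  50]
 [ 18  20  20  30  57  75  66  45  27  20  32  66  81  91 128 140 108  68
   47  36  32  35  39  40  41  45  47  49  49  49  49  49  50  50]
 [ 15  19  20  30  51  73  72  50  29  17  30  64  80  96 134 133  94  58
   43  34  31  31  30  30  28  34  42  47  50  49  50  50  49  50]
 [ 13  17  19  31  59  80  82  65  39  21  30  61  82 106 141 131  85  53
   40  33  30  29  28  24  21  24  35  46  49  49  50  51  50  50]
 [ 13  17  21  40  69  8
[... 827 characters left out ...]
  13  17  32  62  82  88  85  68  40  19  30  67  86  84  64  40  29
   23  18  13  15  30  43  49  50  52  51  51  51  50  51  50  51]
 [ 11  11  16  26  45  65  78  78  64  38  21  30  64  85  85  63  38  27
   21  17  13  21  37  47  50  50  50  50  50  51  50  51  51  51]
 [ 11  12  17  20  28  39  50  56  49  32  19  27  59  78  78  59  36  25
   19  14  15  30  44  50  50  51  51  50  50  51  50  50  51  51]
 [ 11  13  14  18  21  26  36  39  36  28  19  18  37  53  59  46  30  20
   15  13  21  37  47  50  49  51  50  50  50  51  49  51  51  54]
 [ 11  11  14  16  20  25  31  34  32  27  22  16  24  40  47  41  29  21
   13  14  26  38  45  46  46  46  49  48  49  50  50  51  51  60]]
```

```bash
python3 - <<'E'
from h import *
a=cv2.imread('pics/top0.png').astype(int);b=cv2.imread('pics/top8.png').astype(int)
for n,(x0,x1,y0,y1) in dict(hinge=(168,202,182,215),cup=(304,340,172,210),drill=(475,500,290,322),yellow=(392,442,195,224)).items():
    print(n,np.abs(a-b)[y0:y1,x0:x1].mean().round(2))
s=read_state(); print(s['clock'],s['position'],s['force'],s['gripper_width'])
print(job_done())
E
```

```text
hinge 11.12
cup 10.3
drill 11.58
yellow 11.44
11.8 [0.45151817 0.18619913 0.08635061] [-0.93859455 -0.62322907  0.44001977] 0.020501464419082925
the job is handed in; nothing more can be done
None
```

The lid is pressed home, and the black clip is held wide open around the template's front edge, still in the gripper. I handed the job in at 11.8 s.

- **Lid:** I pressed it near lid_press until it stopped solidly. The tool stood at 67.8 mm and did not sink further as the push rose from 10 to 18 N. The seated lid then measured about 116 x 124 mm in the top camera, against 116 x 126 mm given.
- **Clip:** I squeezed its handles to their stop; the fingers read 20 mm. That is slightly under the 22 mm given, but the pictures show the handles parallel and the jaws wide.
- **Placing:** The edge is about 27–29 mm ahead of the pivot, so 13–16 mm inside the jaw tips. The clip's middle is at about 92 mm height, level and in line with the card. The arm force is under about 1.2 N, and the top view shows the card clear of both jaws.

**Checks that disagreed:**
- The sideways centring differs by 1–2.5 mm between the top camera and the wrist camera. I put that down to the gripper hiding part of the clip and to seeing the jaws' sides. I estimate 5–6 mm clear on each side.
- The top camera put the pivot about 2 mm farther forward after the last move, when the gripper partly hid it.
- My picture comparison for the cup, hinge and drill guide was inconclusive. It gave the same difference of 10–12 grey levels in every patch, including the untouched yellow clip. The cup and hinge looked unmoved in a later top view. I did not look at the drill guide again, but the arm was never near it.

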